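Line up the bisque beakers by size on the ware board

TASK

Line up the four terracotta beakers along the dark ware board in order of size, one in the middle of each white tile: the smallest on the tile next to the square grey kiln prop, then growing step by step to the largest at the far end. They are brittle, so keep each one upright and set it down gently rather than letting it drop; leave all four standing by themselves.

Things in the scene. Friction and masses are not known exactly. Their poses are not given: they have to be found in the camera images.
- beaker1: the smallest of four open, straight-sided round beakers of plain terracotta: 39 mm outside diameter, 44 mm tall, wall 4 mm, floor 6 mm; upright on the table at the start. Origin: centre of its underside, z up along its axis
- beaker2: the second smallest of four open, straight-sided round beakers of plain terracotta: 46 mm outside diameter, 58 mm tall, wall 4 mm, floor 6 mm; upright on the table at the start. Origin: centre of its underside, z up along its axis
- beaker3: the second largest of four open, straight-sided round beakers of plain terracotta: 53 mm outside diameter, 72 mm tall, wall 4 mm, floor 6 mm; upright on the table at the start. Origin: centre of its underside, z up along its axis
- beaker4: the largest of four open, straight-sided round beakers of plain terracotta: 60 mm outside diameter, 86 mm tall, wall 4 mm, floor 6 mm; upright on the table at the start. Origin: centre of its underside, z up along its axis
- tile1: one of four alike fixed white round tiles, 70 mm across and 4 mm thick, lying in a row about 85 mm (75 to 95) apart and up to 12 mm off the midline on the dark board; this one is the end of the row at the board's -y end. Origin: centre of its underside, on the board's top (its own top, where a beaker stands, is 4 mm higher)
- tile2: one of four alike fixed white round tiles, 70 mm across and 4 mm thick, lying in a row about 85 mm (75 to 95) apart and up to 12 mm off the midline on the dark board; this one is second from the board's -y end. Origin: centre of its underside, on the board's top (its own top, where a beaker stands, is 4 mm higher)
- tile3: one of four alike fixed white round tiles, 70 mm across and 4 mm thick, lying in a row about 85 mm (75 to 95) apart and up to 12 mm off the midline on the dark board; this one is third from the board's -y end (second from its +y end). Origin: centre of its underside, on the board's top (its own top, where a beaker stands, is 4 mm higher)
- tile4: one of four alike fixed white round tiles, 70 mm across and 4 mm thick, lying in a row about 85 mm (75 to 95) apart and up to 12 mm off the midline on the dark board; this one is the end of the row at the board's +y end. Origin: centre of its underside, on the board's top (its own top, where a beaker stands, is 4 mm higher)
- prop: kiln prop: a fixed square grey block 36 x 36 mm, 50 mm tall, standing on the board beyond one end of the row of tiles, about 80 mm from the centre of the end tile; which end differs from start to start (beyond the other end stands a round white jar with a black cap, 40 mm across, 61 mm tall, also fixed). Origin: centre of its underside
- board: fixed dark wooden ware board, 120 mm (its x) by 480 mm (its y), 18 mm thick, flat on the table, the row of tiles along its y axis. Origin: centre of its underside, z up
Things that resemble listed ones, but are neither listed nor needed, are in the scene too. Leave any blue look-alike of the beaker3 alone.

How it is judged (in metres and radians):
At the end, for the whole second after the job is handed in: each beaker stands upright (within 0.1 rad), still and flat on its tile, its axis within 12 mm of the tile's centre: the smallest on the end tile next to the kiln prop, the second smallest on the next, then the second largest, and the largest on the far end tile (((horizontal distance between prop and tile1 below 0.12 m and horizontal distance between beaker1 and tile1 below 0.012 m and horizontal distance between beaker2 and tile2 below 0.012 m and horizontal distance between beaker3 and tile3 below 0.012 m and horizontal distance between beaker4 and tile4 below 0.012 m) or (horizontal distance between prop and tile4 below 0.12 m and horizontal distance between beaker1 and tile4 below 0.012 m and horizontal distance between beaker2 and tile3 below 0.012 m and horizontal distance between beaker3 and tile2 below 0.012 m and horizontal distance between beaker4 and tile1 below 0.012 m)) and height (world z) of beaker1 between 0.018 and 0.027 m and angle between each of beaker1, beaker2, beaker3, beaker4's own z axis and vertical below 0.1 rad and linear speed of each of beaker1, beaker2, beaker3, beaker4 below 0.02 m/s and height (world z) of beaker2 between 0.018 and 0.027 m and height (world z) of beaker3 between 0.018 and 0.027 m and height (world z) of beaker4 between 0.018 and 0.027 m); the robot touches nothing.
It fails at once if a beaker is tipped over or carried far from upright (more than 0.7 rad) (angle between any of beaker1, beaker2, beaker3, beaker4's own z axis and vertical above 0.7 rad).
It fails at once if a beaker is dropped (moves faster than 0.5 m/s, free of the fingers) instead of being set down ((linear speed of beaker1 above 0.5 m/s and contact force between beaker1 and the fingers below 0.05 N) or (linear speed of beaker2 above 0.5 m/s and contact force between beaker2 and the fingers below 0.05 N) or (linear speed of beaker3 above 0.5 m/s and contact force between beaker3 and the fingers below 0.05 N) or (linear speed of beaker4 above 0.5 m/s and contact force between beaker4 and the fingers below 0.05 N)).
It also fails if it takes over 109 s, if anything falls off the work surface, if the arm or the gripper's body presses on something with over 40 N, if the wrist force passes 120 N, or if a joint passes its speed limit or range.

ROBOT

A 6-joint arm with a two-finger parallel gripper is mounted at the origin on the work surface. World frame = base frame: x ahead of the robot, y to its left, z up, the work surface at z = 0. Lengths are in m, angles in degrees, forces in N, time in s.
With the tool pointing down it reaches from about 0.4 to 0.825 m from the base axis. Payload 7 kg.
Tool frame: the origin (TCP) lies between the finger pads; the fingertips stand 19 mm ahead of it and the grasp point (between the pads) is the TCP (r.finger_overhang is the distance from the TCP to the fingertips, in m); z points along the fingers, y is the direction in which the jaws open and shut (so a half turn about z gives the same grasp; the last joint's range is limited). The gripper opens to 88 mm and grips with 3 to 60 N. Pads are 19 mm wide; open, the fingers measure 130 mm over their backs; the gripper's body (78 mm by 193 mm) begins 47 mm behind the grasp point.
Start: joints at [87.496, 20.546, 0.682, 0, -70.136, -16.507], TCP at [0.22, 0.638, 0.246] pointing down, gripper open.
Joint ranges: [-176.03, 176.03], [-82.01, 121.73], [-58.28, 71.71], [-173.87, 95.51], [-174.79, -0.11], [-173.66, 173.66]. Speed limits (degrees/s): [136.94, 136.94, 172.46, 180, 180, 180].

INTERFACE

Orientations are given as [roll, pitch, yaw] about the fixed x, y, z axes, in that order (R = Rz(yaw) Ry(pitch) Rx(roll)).
In Python, from plant import r, optics gives the robot as it stands. The module is installed in compiled form; this text tells all that it offers.
- The arm moves only by the tool step_arm, never from a script. Its argument "increments" is a list of rows, each an object of numbers: "tx", "ty", "tz": the shift along the world's x, y, z in mm; "ax", "ay", "az": the turn, a rotation vector about the world's x, y, z in degrees; "claw": the gripper command: -1 is shut, 1 is fully open, values between are in proportion. In form: [{"tx": .., "ty": .., "tz": .., "ax": .., "ay": .., "az": .., "claw": ..}, ...]. A call has 1 to 12 rows; each row shifts and turns the commanded pose from where the row before left it; what a row does not reach is not made up. A row lasts 1/10 s, in which the tool goes at most 50 mm and 8.59 degrees, less where a joint would pass 70% of its speed; a pose out of reach is approached as far as the arm can. A call with a gripper value outside its range is refused whole. The fingers move at their own pace and stop on an object; "newtons" is the grip in N (left out, the last holds). Time passes only in rows, so rows that do not move let the fingers close. It gives the time, the measured TCP pose, the force and the opening at its end, in the units of the state.
- r.get_state(): the state, without advancing time (a new reading comes with each control period).
- optics.capture(name): name is "scene" or "top"; returns a dict with "image" (480x640x3 uint8, blue, green, red), "depth" (480x640 float32, m along the optical axis (not along the pixel's ray), 0 where there is no reading), "fx", "fy", "cx", "cy" (pixels), "distortion" ([k1, k2, p1, p2, k3] as OpenCV has them; the pictures are not rectified), "R" (3x3) and "t" (3): a world point X has camera coordinates R X + t. Camera axes: x right, y down, z forward; pixel columns grow to the right and rows downward; lengths in m; the calibration is good to about 2 mm. A picture is of the moment at which its call begins.
- r.close_job(): hands the job in, once; it reports no verdict.
The state is a dict: "time_s": time; "joints": joint angles; "qd": joint speeds; "joint_torque": joint torques, N m; "tcp_pos": TCP position; "eef_rot": TCP orientation; "contact_force": force on the tool from outside, world axes, zero at the start; "moment": the same for the moment, N m; "gripper_width": finger opening in m.
Only numpy, scipy, OpenCV 4.12 (cv2) and the standard library are available. Lean on these libraries where they do the work, as an engineer would, in place of code of your own. Each camera call takes 0.05 s, during which the arm holds its last target. There are 200 camera calls.

## Working session

There is one attempt and no reset: what is moved stays moved. The work goes in short steps, Python scripts to look and compute and a tool call to move; the robot and the scene stay as the last step left them, time stands still between calls to the robot, and variables do not carry over. Pictures are saved under pics/ and viewed, about 12 in all and at most 16, crops included, and the job is handed in when it is done.

Besides the shell and the picture viewer there is one more tool, called after "Emit:" as name([rows], argument=value, ...), one row to a line, values as JSON. step_arm: Moves the arm, as the interface text tells. Its arguments: {"type":"object","properties":{"increments":{"type":"array","items":{"type":"object","properties":{"tx":{"type":"number"},"ty":{"type":"number"},"tz":{"type":"number"},"ax":{"type":"number"},"ay":{"type":"number"},"az":{"type":"number"},"claw":{"type":"number"}}}},"newtons":{"type":"number"}},"required":["increments"]}

```bash
mkdir -p pics; cat > h.py <<'E'
import numpy as np, cv2
from plant import r, optics
def ray(c,u,v,z):
    K=np.array([[c["fx"],0,c["cx"]],[0,c["fy"],c["cy"]],[0,0,1.]])
    p=cv2.undistortPoints(np.array([[[u,v]]],float),K,np.array(c["distortion"],float))[0,0]
    R=np.array(c["R"]);t=np.array(c["t"]).ravel()
    o=-R.T@t; d=R.T@np.array([p[0],p[1],1.])
    return o+d*(z-o[2])/d[2]
def cloud(c):
    K=np.array([[c["fx"],0,c["cx"]],[0,c["fy"],c["cy"]],[0,0,1.]])
    h,w=c["depth"].shape
    uv=np.stack(np.meshgrid(np.arange(w),np.arange(h)),-1).reshape(-1,1,2).astype(float)
    p=cv2.undistortPoints(uv,K,np.array(c["distortion"],float)).reshape(h,w,2)
    d=c["depth"]; P=np.dstack([p[...,0]*d,p[...,1]*d,d])
    return (P-np.array(c["t"]).ravel())@np.array(c["R"])
E
python3 - <<'E'
from h import *
for n in("top","scene"):
    c=optics.capture(n); cv2.imwrite(f"pics/{n}0.png",c["image"])
    R=np.array(c["R"]);print(n,-R.T@np.array(c["t"]).ravel(),R[2],c["fx"])
print(r.get_state())
E
```

```text
top [0.40282396 0.02339234 1.04433564] [ 0.12636542 -0.0375129  -0.99127421] 451.4736889720109
scene [1.10978301 0.43913829 0.95063282] [-0.50899204 -0.38986142 -0.76742112] 547.362349894099
{'time_s': 0.1, 'joints': array([ 8.74965268e+01,  2.05861821e+01,  6.37928343e-01, -1.74063809e-02,
       -7.01354502e+01, -1.65047283e+01]), 'qd': array([-0.01334266, -0.13096992,  0.15371332, -0.02014413, -0.02485639,
        0.00137783]), 'joint_torque': array([-9.55358300e-04, -5.84163237e+01,  2.93750185e+01,  7.01546699e+00,
        1.01862327e-02, -6.37491348e-05]), 'tcp_pos': array([0.21976542, 0.63778162, 0.24472205]), 'eef_rot': array([ 1.79915096e+02, -8.09221433e-03, -1.90141220e+01]), 'contact_force': array([0.20965574, 0.65007017, 0.76667521]), 'moment': array([ 0.03782263, -0.05320202, -0.04315341]), 'gripper_width': 0.08748255475984058}
```

View pics/top0.png

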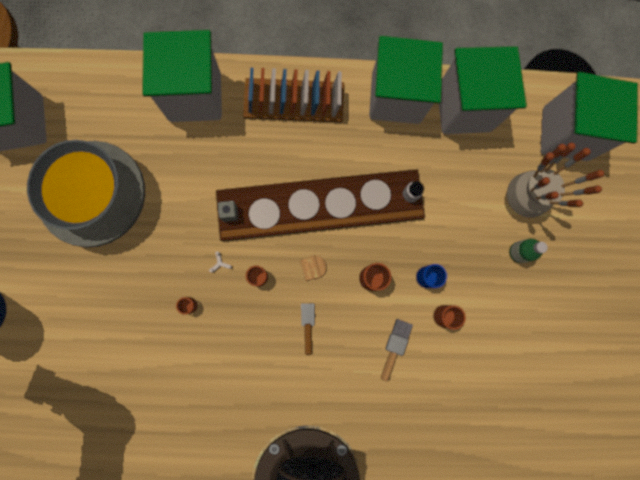

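View pics/scene0.png

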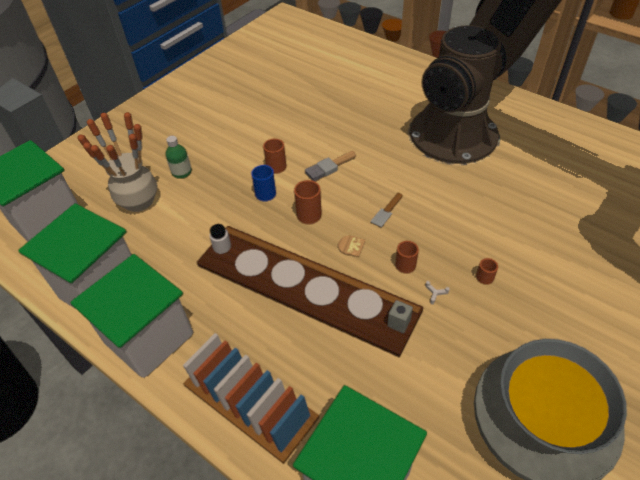

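Top view: prop at (228,210), jar with black cap at (413,190), tiles at (264,213), (304,204), (340,202), (376,194).
Candidates for the beakers: terracotta (187,306), (257,276), (450,317) and (375,277), which I take to be beakers 1, 2, 3 and 4. The blue look-alike is at (432,276). The reddish rack slabs and brush handles are not beakers.

```bash
cat > m.py <<'E'
from h import *
H=[.044,.058,.072,.086]; D=[.039,.046,.053,.060]
TOP=[(187,306),(257,276),(450,317),(375,277)]
SC=[(487,271),(406,257),(275,156),(308,202)]
TT=[(264,213),(304,204),(340,202),(376,194)]; TS=[(365,304),(322,291),(288,273),(251,263)]
def lab(mask,p):
    n,l=cv2.connectedComponents(mask.astype(np.uint8))
    w=l[p[1]-6:p[1]+7,p[0]-6:p[0]+7].ravel(); w=w[w>0]
    return l==np.bincount(w).argmax() if len(w) else None
def circ(P):
    A=np.c_[2*P,np.ones(len(P))]; s=np.linalg.lstsq(A,(P**2).sum(1),rcond=None)[0]
    return s[:2],2*np.sqrt(s[2]+s[0]**2+s[1]**2)
if __name__=="__main__":
  for n,B,T in(("top",TOP,TT),("scene",SC,TS)):
    c=optics.capture(n); im=c["image"]; hsv=cv2.cvtColor(im,cv2.COLOR_BGR2HSV); P=cloud(c)
    terr=((hsv[...,0]<11)|(hsv[...,0]>174))&(hsv[...,1]>120)&(hsv[...,2]>40)
    white=(hsv[...,1]<50)&(hsv[...,2]>130)
    for i,p in enumerate(B):
        m=lab(terr,p); q=P[m]; q=q[(q[:,2]>H[i]-.006)&(q[:,2]<H[i]+.008)]
        ce,d=cv2.minEnclosingCircle(q[:,:2].astype(np.float32)); print(n,"b",i+1,m.sum(),len(q),"zmax",np.percentile(P[m][:,2],98).round(4),np.round(circ(q[:,:2])[0],4),"mec",np.round(ce,4),round(2*d,4))
    for i,p in enumerate(T):
        m=lab(white,p)
        cs=max(cv2.findContours(m.astype(np.uint8),0,1)[0],key=cv2.contourArea)[:,0]
        q=np.array([ray(c,u,v,.022)[:2] for u,v in cs]); print(n,"tile from prop",i+1,*np.round(circ(q)[0],4),np.round(circ(q)[1],4),"z",np.median(P[m][:,2]).round(4))
  c=optics.capture("top");a=ray(c,228,209,.068);print("prop",a, "jar",ray(c,415,188,.079),"blue",ray(c,431,270,.072))
  im=c["image"];cv2.imwrite("pics/crop0.png",cv2.resize(im[160:340,170:480],None,fx=2.5,fy=2.5))
E
python3 m.py
```

```text
top b 1 200 63 zmax 0.0477 [0.3796 0.2778] mec [0.3781 0.2776] 0.0376
top b 2 250 52 zmax 0.0597 [0.4488 0.1249] mec [0.4489 0.1242] 0.0429
top b 3 451 100 zmax 0.0746 [ 0.3716 -0.305 ] mec [ 0.3712 -0.3048] 0.0513
top b 4 504 97 zmax 0.0882 [ 0.4539 -0.135 ] mec [ 0.4537 -0.1347] 0.0584
top tile from prop 1 0.594 0.1171 0.0659 z 0.0224
top tile from prop 2 0.6187 0.0271 0.0656 z 0.0224
top tile from prop 3 0.6257 -0.0576 0.0656 z 0.0224
top tile from prop 4 0.6484 -0.1395 0.0655 z 0.0222
scene b 1 359 99 zmax 0.0445 [0.3817 0.2807] mec [0.3814 0.2814] 0.0408
scene b 2 515 112 zmax 0.0589 [0.4518 0.1268] mec [0.4513 0.1272] 0.0475
scene b 3 531 83 zmax 0.0718 [ 0.3747 -0.3045] mec [ 0.3744 -0.3034] 0.0558
scene b 4 878 126 zmax 0.0857 [ 0.457  -0.1341] mec [ 0.4559 -0.1334] 0.0629
scene tile from prop 1 0.5959 0.1186 0.0662 z 0.0208
scene tile from prop 2 0.6208 0.0291 0.0658 z 0.0207
scene tile from prop 3 0.6276 -0.0555 0.0657 z 0.0206
scene tile from prop 4 0.6503 -0.1372 0.0657 z 0.0206
prop [0.59172498 0.19129434 0.068     ] jar [ 0.6523751 -0.2189001  0.079    ] blue [ 0.47214563 -0.25652358  0.072     ]
```

View pics/crop0.png

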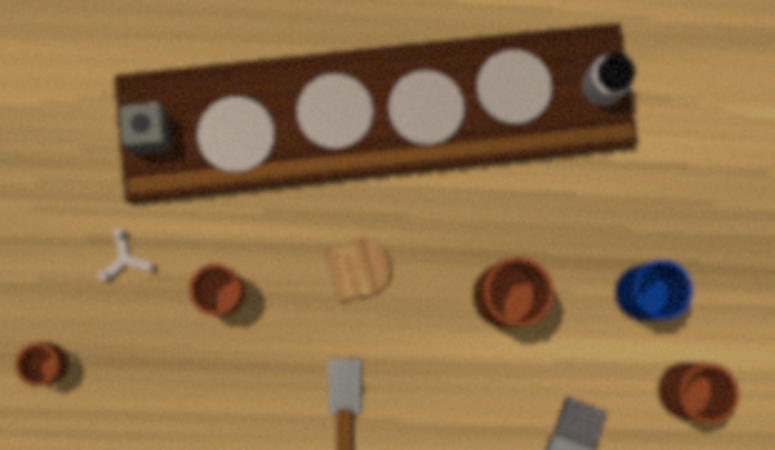

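Both cameras agree to about 3 mm, and the choice is confirmed. Sizes run from the prop at the +y end: b1 goes to tile 4 and b4 to tile 1. First I move above beaker1 with the jaws across the row (yaw −78).

Emit:
step_arm([
  {"tx": 16,"ty": -36,"tz": -8,"az": -5.9,"claw": 1},
  {"tx": 16,"ty": -36,"tz": -8,"az": -5.9,"claw": 1},
  {"tx": 16,"ty": -36,"tz": -8,"az": -5.9,"claw": 1},
  {"tx": 16,"ty": -36,"tz": -8,"az": -5.9,"claw": 1},
  {"tx": 16,"ty": -36,"tz": -8,"az": -5.9,"claw": 1},
  {"tx": 16,"ty": -36,"tz": -8,"az": -5.9,"claw": 1},
  {"tx": 16,"ty": -36,"tz": -8,"az": -5.9,"claw": 1},
  {"tx": 16,"ty": -36,"tz": -8,"az": -5.9,"claw": 1},
  {"tx": 16,"ty": -36,"tz": -8,"az": -5.9,"claw": 1},
  {"tx": 16,"ty": -35,"tz": -8,"az": -5.9,"claw": 1},
  {"claw": 1},
  {"claw": 1},
], newtons=15)

```text
$.increments[0]: bad value
```

Emit:
step_arm([
  {"tx": 16,"ty": -36,"tz": -8,"ax": 0,"ay": 0,"az": -5.9,"claw": 1},
  {"tx": 16,"ty": -36,"tz": -8,"ax": 0,"ay": 0,"az": -5.9,"claw": 1},
], newtons=15)

```text
time_s: 0.45
tcp_pos: [0.2517, 0.5657, 0.2287]
eef_rot: [180.0, -0.0, -31.0]
contact_force: [1.4, 0.7, -0.1]
gripper_width: 0.0874
```

Emit:
step_arm([
  {"tx": 16,"ty": -36,"tz": -10,"ax": 0,"ay": 0,"az": -5.9,"claw": 1},
  {"tx": 16,"ty": -36,"tz": -10,"ax": 0,"ay": 0,"az": -5.9,"claw": 1},
  {"tx": 16,"ty": -36,"tz": -10,"ax": 0,"ay": 0,"az": -5.9,"claw": 1},
  {"tx": 16,"ty": -36,"tz": -10,"ax": 0,"ay": 0,"az": -5.9,"claw": 1},
  {"tx": 16,"ty": -36,"tz": -10,"ax": 0,"ay": 0,"az": -5.9,"claw": 1},
  {"tx": 16,"ty": -36,"tz": -10,"ax": 0,"ay": 0,"az": -5.9,"claw": 1},
  {"tx": 16,"ty": -36,"tz": -10,"ax": 0,"ay": 0,"az": -5.9,"claw": 1},
  {"tx": 16,"ty": -35,"tz": -10,"ax": 0,"ay": 0,"az": -5.9,"claw": 1},
  {"tx": 0,"ty": 0,"tz": 0,"ax": 0,"ay": 0,"az": 0,"claw": 1},
  {"tx": 0,"ty": 0,"tz": 0,"ax": 0,"ay": 0,"az": 0,"claw": 1},
])

```text
time_s: 1.45
tcp_pos: [0.3803, 0.2785, 0.1497]
eef_rot: [-180.0, 0.0, -78.1]
contact_force: [-0.4, 0.6, -0.1]
gripper_width: 0.088
```

```bash
python3 - <<'E'
from h import *
c=optics.capture("scene"); cv2.imwrite("pics/s1.png",cv2.resize(c["image"][120:360,380:640],None,fx=2.3,fy=2.3)); print(r.get_state()["tcp_pos"],r.get_state()["joints"])
E
```

```text
[0.38024661 0.27947241 0.14993713] [ 6.03061162e+01  6.41907075e+00 -3.19376464e+01  1.49054505e-02
 -5.15942672e+01 -4.83107847e+01]
```

View pics/s1.png

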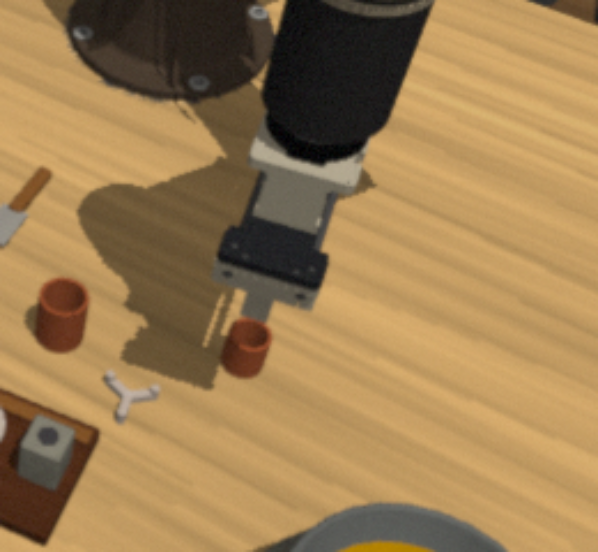

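The crop shows beaker1 at (247,347), with the gripper above it and the jaws roughly along x. Alignment looks right, so I descend and grip.

Emit:
step_arm([
  {"tx": 0,"ty": 0,"tz": -20,"ax": 0,"ay": 0,"az": 0,"claw": 1},
  {"tx": 0,"ty": 0,"tz": -20,"ax": 0,"ay": 0,"az": 0,"claw": 1},
  {"tx": 0,"ty": 0,"tz": -20,"ax": 0,"ay": 0,"az": 0,"claw": 1},
  {"tx": 0,"ty": 0,"tz": -20,"ax": 0,"ay": 0,"az": 0,"claw": 1},
  {"tx": 0,"ty": 0,"tz": -20,"ax": 0,"ay": 0,"az": 0,"claw": 1},
  {"tx": 0,"ty": 0,"tz": -20,"ax": 0,"ay": 0,"az": 0,"claw": 1},
  {"tx": 0,"ty": 0,"tz": -2,"ax": 0,"ay": 0,"az": 0,"claw": 1},
  {"tx": 0,"ty": 0,"tz": 0,"ax": 0,"ay": 0,"az": 0,"claw": -0.1},
  {"tx": 0,"ty": 0,"tz": 0,"ax": 0,"ay": 0,"az": 0,"claw": -0.3},
  {"tx": 0,"ty": 0,"tz": 0,"ax": 0,"ay": 0,"az": 0,"claw": -0.5},
  {"tx": 0,"ty": 0,"tz": 0,"ax": 0,"ay": 0,"az": 0,"claw": -0.7},
  {"tx": 0,"ty": 0,"tz": 0,"ax": 0,"ay": 0,"az": 0,"claw": -1},
])

```text
time_s: 2.7
tcp_pos: [0.3801, 0.2794, 0.0281]
eef_rot: [-180.0, 0.0, -78.0]
contact_force: [0.3, -0.3, 0.4]
gripper_width: 0.053
```

Emit:
step_arm([
  {"tx": 0,"ty": 0,"tz": 0,"ax": 0,"ay": 0,"az": 0,"claw": -1},
  {"tx": 0,"ty": 0,"tz": 0,"ax": 0,"ay": 0,"az": 0,"claw": -1},
  {"tx": 0,"ty": 0,"tz": 0,"ax": 0,"ay": 0,"az": 0,"claw": -1},
  {"tx": 0,"ty": 0,"tz": 0,"ax": 0,"ay": 0,"az": 0,"claw": -1},
])

```text
time_s: 3.1
tcp_pos: [0.38, 0.2793, 0.0278]
eef_rot: [-180.0, 0.0, -78.0]
contact_force: [-0.6, -0.7, 5.0]
gripper_width: 0.0398
```

Emit:
step_arm([
  {"tx": 0,"ty": 0,"tz": 0,"ax": 0,"ay": 0,"az": 0,"claw": -1},
  {"tx": 0,"ty": 0,"tz": 0,"ax": 0,"ay": 0,"az": 0,"claw": -1},
  {"tx": 0,"ty": 0,"tz": 5,"ax": 0,"ay": 0,"az": 0,"claw": -1},
  {"tx": 0,"ty": 0,"tz": 10,"ax": 0,"ay": 0,"az": 0,"claw": -1},
  {"tx": 0,"ty": 0,"tz": 20,"ax": 0,"ay": 0,"az": 0,"claw": -1},
  {"tx": 0,"ty": 0,"tz": 20,"ax": 0,"ay": 0,"az": 0,"claw": -1},
  {"tx": 0,"ty": 0,"tz": 20,"ax": 0,"ay": 0,"az": 0,"claw": -1},
  {"tx": 0,"ty": 0,"tz": 20,"ax": 0,"ay": 0,"az": 0,"claw": -1},
  {"tx": 0,"ty": 0,"tz": 20,"ax": 0,"ay": 0,"az": 0,"claw": -1},
  {"tx": 0,"ty": 0,"tz": 5,"ax": 0,"ay": 0,"az": 0,"claw": -1},
  {"tx": 0,"ty": 0,"tz": 0,"ax": 0,"ay": 0,"az": 0,"claw": -1},
])

```text
time_s: 4.2
tcp_pos: [0.38, 0.2795, 0.1485]
eef_rot: [-179.9, 0.1, -78.0]
contact_force: [-0.0, 0.0, -0.9]
gripper_width: 0.0396
```

Emit:
step_arm([
  {"tx": 10,"ty": -8,"tz": 0,"ax": 0,"ay": 0,"az": 0,"claw": -1},
  {"tx": 20,"ty": -15,"tz": 0,"ax": 0,"ay": 0,"az": 0,"claw": -1},
  {"tx": 25,"ty": -19,"tz": 0,"ax": 0,"ay": 0,"az": 0,"claw": -1},
  {"tx": 25,"ty": -19,"tz": 0,"ax": 0,"ay": 0,"az": 0,"claw": -1},
  {"tx": 25,"ty": -19,"tz": 0,"ax": 0,"ay": 0,"az": 0,"claw": -1},
  {"tx": 25,"ty": -19,"tz": 0,"ax": 0,"ay": 0,"az": 0,"claw": -1},
  {"tx": 25,"ty": -19,"tz": 0,"ax": 0,"ay": 0,"az": 0,"claw": -1},
  {"tx": 25,"ty": -18,"tz": 0,"ax": 0,"ay": 0,"az": 0,"claw": -1},
  {"tx": 20,"ty": -15,"tz": 0,"ax": 0,"ay": 0,"az": 0,"claw": -1},
  {"tx": 15,"ty": -10,"tz": 0,"ax": 0,"ay": 0,"az": 0,"claw": -1},
  {"tx": 0,"ty": 0,"tz": 0,"ax": 0,"ay": 0,"az": 0,"claw": -1},
  {"tx": 0,"ty": 0,"tz": 0,"ax": 0,"ay": 0,"az": 0,"claw": -1},
])

```text
time_s: 5.4
tcp_pos: [0.5945, 0.1176, 0.1465]
eef_rot: [179.9, -0.0, -78.1]
contact_force: [-0.8, 0.8, -0.1]
gripper_width: 0.0396
```

```bash
python3 - <<'E'
from h import *
from m import lab,circ
c=optics.capture("scene"); cv2.imwrite("pics/s2.png",cv2.resize(c["image"][160:380,260:480],None,fx=2.5,fy=2.5)); s=r.get_state();print(s["tcp_pos"],s["gripper_width"],s["contact_force"])
hsv=cv2.cvtColor(c["image"],cv2.COLOR_BGR2HSV)
terr=((hsv[...,0]<11)|(hsv[...,0]>174))&(hsv[...,1]>120)&(hsv[...,2]>40)
n,l,st,ce=cv2.connectedComponentsWithStats(terr.astype(np.uint8)); P=cloud(c)
for i in range(1,n):
    if st[i,4]>120:
        q=P[l==i]; q=q[q[:,2]>0]; print(ce[i].round(),st[i,4],q.min(0).round(3),q.max(0).round(3))
E
```

```text
[0.59425082 0.11799455 0.14680332] 0.039968320852680254 [ 0.06705441  1.34216434 -1.06611117]
[135. 137.] 172 [ 0.614 -0.463  0.185] [1.11  0.439 0.951]
[ 90. 148.] 218 [ 0.703 -0.534  0.186] [1.11  0.439 0.951]
[275. 154.] 532 [ 0.348 -0.333  0.004] [1.11  0.439 0.951]
[308. 201.] 904 [ 0.36  -0.196  0.001] [1.11  0.439 0.951]
[240. 247.] 135 [ 0.606 -0.222  0.013] [ 0.665 -0.148  0.021]
[406. 256.] 527 [0.428 0.105 0.002] [1.11  0.439 0.951]
[252. 279.] 904 [ 0.627 -0.24   0.008] [0.716 0.024 0.022]
[366. 328.] 627 [0.581 0.065 0.01 ] [1.11  0.439 0.951]
[211. 364.] 579 [ 0.839 -0.036  0.014] [1.11  0.439 0.951]
[243. 387.] 624 [0.841 0.039 0.019] [1.11  0.439 0.951]
[276. 412.] 692 [0.84  0.127 0.014] [1.11  0.439 0.951]
```

View pics/s2.png

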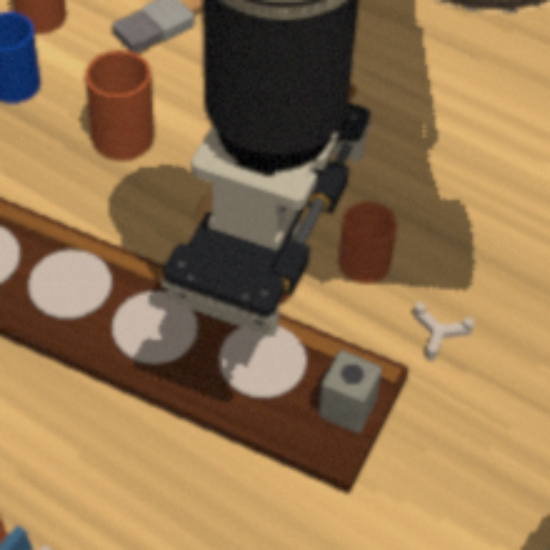

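The width shows the beaker is held (39.6 mm). Lowering onto the first tile.

Emit:
step_arm([
  {"tx": 0,"ty": 0,"tz": -15,"ax": 0,"ay": 0,"az": 0,"claw": -1},
  {"tx": 0,"ty": 0,"tz": -20,"ax": 0,"ay": 0,"az": 0,"claw": -1},
  {"tx": 0,"ty": 0,"tz": -20,"ax": 0,"ay": 0,"az": 0,"claw": -1},
  {"tx": 0,"ty": 0,"tz": -20,"ax": 0,"ay": 0,"az": 0,"claw": -1},
  {"tx": 0,"ty": 0,"tz": -10,"ax": 0,"ay": 0,"az": 0,"claw": -1},
  {"tx": 0,"ty": 0,"tz": -5,"ax": 0,"ay": 0,"az": 0,"claw": -1},
  {"tx": 0,"ty": 0,"tz": -3,"ax": 0,"ay": 0,"az": 0,"claw": -1},
  {"tx": 0,"ty": 0,"tz": -2,"ax": 0,"ay": 0,"az": 0,"claw": -1},
  {"tx": 0,"ty": 0,"tz": -1,"ax": 0,"ay": 0,"az": 0,"claw": -1},
  {"tx": 0,"ty": 0,"tz": 0,"ax": 0,"ay": 0,"az": 0,"claw": -1},
  {"tx": 0,"ty": 0,"tz": 0,"ax": 0,"ay": 0,"az": 0,"claw": -1},
])

```text
time_s: 6.55
tcp_pos: [0.5951, 0.1182, 0.052]
eef_rot: [-180.0, 0.0, -78.0]
contact_force: [0.7, -0.6, -0.5]
gripper_width: 0.0398
```

Emit:
step_arm([
  {"tx": 0,"ty": 0,"tz": -1,"ax": 0,"ay": 0,"az": 0,"claw": -1},
  {"tx": 0,"ty": 0,"tz": 0,"ax": 0,"ay": 0,"az": 0,"claw": -1},
  {"tx": 0,"ty": 0,"tz": 0,"ax": 0,"ay": 0,"az": 0,"claw": -1},
])

```text
time_s: 6.85
tcp_pos: [0.5949, 0.1181, 0.0506]
eef_rot: [-180.0, -0.0, -78.0]
contact_force: [0.7, 0.8, -0.7]
gripper_width: 0.0397
```

Emit:
step_arm([
  {"tx": 0,"ty": 0,"tz": -0.5,"ax": 0,"ay": 0,"az": 0,"claw": -1},
  {"tx": 0,"ty": 0,"tz": 0,"ax": 0,"ay": 0,"az": 0,"claw": -1},
  {"tx": 0,"ty": 0,"tz": 0,"ax": 0,"ay": 0,"az": 0,"claw": -1},
])

```text
time_s: 7.15
tcp_pos: [0.5949, 0.1182, 0.05]
eef_rot: [180.0, -0.0, -78.0]
contact_force: [-0.1, -0.6, -0.1]
gripper_width: 0.0395
```

Emit:
step_arm([
  {"tx": 0,"ty": 0,"tz": -0.5,"ax": 0,"ay": 0,"az": 0,"claw": -1},
  {"tx": 0,"ty": 0,"tz": 0,"ax": 0,"ay": 0,"az": 0,"claw": -1},
  {"tx": 0,"ty": 0,"tz": 0,"ax": 0,"ay": 0,"az": 0,"claw": -1},
])

```text
time_s: 7.45
tcp_pos: [0.5949, 0.1182, 0.0498]
eef_rot: [-180.0, -0.0, -78.0]
contact_force: [-2.0, -0.6, 2.3]
gripper_width: 0.0398
```

Contact at 2 N. Releasing, then moving to beaker2.

Emit:
step_arm([
  {"tx": 0,"ty": 0,"tz": 0,"ax": 0,"ay": 0,"az": 0,"claw": 0},
  {"tx": 0,"ty": 0,"tz": 0,"ax": 0,"ay": 0,"az": 0,"claw": 0.3},
  {"tx": 0,"ty": 0,"tz": 0,"ax": 0,"ay": 0,"az": 0,"claw": 0.7},
  {"tx": 0,"ty": 0,"tz": 0,"ax": 0,"ay": 0,"az": 0,"claw": 1},
  {"tx": 0,"ty": 0,"tz": 0,"ax": 0,"ay": 0,"az": 0,"claw": 1},
  {"tx": 0,"ty": 0,"tz": 0,"ax": 0,"ay": 0,"az": 0,"claw": 1},
  {"tx": 0,"ty": 0,"tz": 10,"ax": 0,"ay": 0,"az": 0,"claw": 1},
  {"tx": 0,"ty": 0,"tz": 20,"ax": 0,"ay": 0,"az": 0,"claw": 1},
  {"tx": 0,"ty": 0,"tz": 30,"ax": 0,"ay": 0,"az": 0,"claw": 1},
  {"tx": 0,"ty": 0,"tz": 30,"ax": 0,"ay": 0,"az": 0,"claw": 1},
  {"tx": 0,"ty": 0,"tz": 10,"ax": 0,"ay": 0,"az": 0,"claw": 1},
  {"tx": 0,"ty": 0,"tz": 0,"ax": 0,"ay": 0,"az": 0,"claw": 1},
])

```text
time_s: 8.65
tcp_pos: [0.5959, 0.1186, 0.1521]
eef_rot: [-179.8, 0.1, -78.0]
contact_force: [-0.0, -0.4, -0.7]
gripper_width: 0.0877
```

Emit:
step_arm([
  {"tx": -20,"ty": 1,"tz": 0,"ax": 0,"ay": 0,"az": 0,"claw": 1},
  {"tx": -30,"ty": 1,"tz": 0,"ax": 0,"ay": 0,"az": 0,"claw": 1},
  {"tx": -30,"ty": 1,"tz": 0,"ax": 0,"ay": 0,"az": 0,"claw": 1},
  {"tx": -30,"ty": 2,"tz": 0,"ax": 0,"ay": 0,"az": 0,"claw": 1},
  {"tx": -25,"ty": 2,"tz": 0,"ax": 0,"ay": 0,"az": 0,"claw": 1},
  {"tx": -9,"ty": 1,"tz": 0,"ax": 0,"ay": 0,"az": 0,"claw": 1},
  {"tx": 0,"ty": 0,"tz": 0,"ax": 0,"ay": 0,"az": 0,"claw": 1},
  {"tx": 0,"ty": 0,"tz": 0,"ax": 0,"ay": 0,"az": 0,"claw": 1},
])

```text
time_s: 9.45
tcp_pos: [0.4514, 0.1264, 0.1494]
eef_rot: [-180.0, -0.0, -78.0]
contact_force: [-0.1, 0.3, -0.3]
gripper_width: 0.0876
```

```bash
python3 - <<'E'
from h import *
c=optics.capture("scene"); cv2.imwrite("pics/s3.png",cv2.resize(c["image"][160:380,260:480],None,fx=2.5,fy=2.5)); s=r.get_state();print(s["tcp_pos"],s["gripper_width"],s["contact_force"])
E
```

```text
[0.45166154 0.12637441 0.14939397] 0.08768893095072808 [0.1628589  0.56091019 0.13783472]
```

View pics/s3.png

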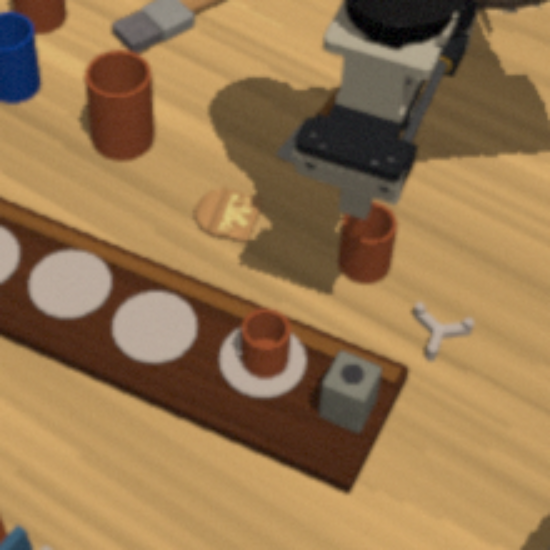

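Beaker1 stands at (266,345), near the middle of the tile by the prop. The gripper is over beaker2 at (367,240).

Emit:
step_arm([
  {"tx": -1,"ty": 0,"tz": -20,"ax": 0,"ay": 0,"az": 0,"claw": 1},
  {"tx": 0,"ty": 0,"tz": -20,"ax": 0,"ay": 0,"az": 0,"claw": 1},
  {"tx": 0,"ty": 0,"tz": -20,"ax": 0,"ay": 0,"az": 0,"claw": 1},
  {"tx": 0,"ty": 0,"tz": -20,"ax": 0,"ay": 0,"az": 0,"claw": 1},
  {"tx": 0,"ty": 0,"tz": -20,"ax": 0,"ay": 0,"az": 0,"claw": 1},
  {"tx": 0,"ty": 0,"tz": -14,"ax": 0,"ay": 0,"az": 0,"claw": 1},
  {"tx": 0,"ty": 0,"tz": 0,"ax": 0,"ay": 0,"az": 0,"claw": 0.4},
  {"tx": 0,"ty": 0,"tz": 0,"ax": 0,"ay": 0,"az": 0,"claw": 0.2},
  {"tx": 0,"ty": 0,"tz": 0,"ax": 0,"ay": 0,"az": 0,"claw": 0},
  {"tx": 0,"ty": 0,"tz": 0,"ax": 0,"ay": 0,"az": 0,"claw": -0.3},
  {"tx": 0,"ty": 0,"tz": 0,"ax": 0,"ay": 0,"az": 0,"claw": -0.6},
  {"tx": 0,"ty": 0,"tz": 0,"ax": 0,"ay": 0,"az": 0,"claw": -1},
])

```text
time_s: 10.7
tcp_pos: [0.4502, 0.1264, 0.0361]
eef_rot: [-179.9, 0.0, -78.0]
contact_force: [-0.7, -0.3, 3.2]
gripper_width: 0.0465
```

Emit:
step_arm([
  {"tx": 0,"ty": 0,"tz": 0,"ax": 0,"ay": 0,"az": 0,"claw": -1},
  {"tx": 0,"ty": 0,"tz": 0,"ax": 0,"ay": 0,"az": 0,"claw": -1},
  {"tx": 0,"ty": 0,"tz": 0,"ax": 0,"ay": 0,"az": 0,"claw": -1},
  {"tx": 0,"ty": 0,"tz": 0,"ax": 0,"ay": 0,"az": 0,"claw": -1},
])

```text
time_s: 11.1
tcp_pos: [0.4502, 0.1264, 0.0361]
eef_rot: [-179.9, 0.0, -78.0]
contact_force: [-1.5, -0.5, 6.0]
gripper_width: 0.0462
```

Emit:
step_arm([
  {"tx": 0,"ty": 0,"tz": 5,"ax": 0,"ay": 0,"az": 0,"claw": -1},
  {"tx": 0,"ty": 0,"tz": 10,"ax": 0,"ay": 0,"az": 0,"claw": -1},
  {"tx": 0,"ty": 0,"tz": 20,"ax": 0,"ay": 0,"az": 0,"claw": -1},
  {"tx": 0,"ty": 0,"tz": 25,"ax": 0,"ay": 0,"az": 0,"claw": -1},
  {"tx": 0,"ty": 0,"tz": 25,"ax": 0,"ay": 0,"az": 0,"claw": -1},
  {"tx": 0,"ty": 0,"tz": 20,"ax": 0,"ay": 0,"az": 0,"claw": -1},
  {"tx": 0,"ty": 0,"tz": 10,"ax": 0,"ay": 0,"az": 0,"claw": -1},
  {"tx": 0,"ty": 0,"tz": 5,"ax": 0,"ay": 0,"az": 0,"claw": -1},
  {"tx": 0,"ty": 0,"tz": 0,"ax": 0,"ay": 0,"az": 0,"claw": -1},
])

```text
time_s: 12.0
tcp_pos: [0.4498, 0.1262, 0.1557]
eef_rot: [-180.0, 0.0, -78.0]
contact_force: [-0.3, 0.2, -2.1]
gripper_width: 0.0461
```

Emit:
step_arm([
  {"tx": 10,"ty": -6,"tz": 0,"ax": 0,"ay": 0,"az": 0,"claw": -1},
  {"tx": 20,"ty": -12,"tz": 0,"ax": 0,"ay": 0,"az": 0,"claw": -1},
  {"tx": 25,"ty": -15,"tz": 0,"ax": 0,"ay": 0,"az": 0,"claw": -1},
  {"tx": 25,"ty": -15,"tz": 0,"ax": 0,"ay": 0,"az": 0,"claw": -1},
  {"tx": 25,"ty": -15,"tz": 0,"ax": 0,"ay": 0,"az": 0,"claw": -1},
  {"tx": 25,"ty": -15,"tz": 0,"ax": 0,"ay": 0,"az": 0,"claw": -1},
  {"tx": 20,"ty": -10,"tz": 0,"ax": 0,"ay": 0,"az": 0,"claw": -1},
  {"tx": 15,"ty": -7,"tz": 0,"ax": 0,"ay": 0,"az": 0,"claw": -1},
  {"tx": 5,"ty": -3,"tz": 0,"ax": 0,"ay": 0,"az": 0,"claw": -1},
  {"tx": 0,"ty": 0,"tz": 0,"ax": 0,"ay": 0,"az": 0,"claw": -1},
  {"tx": 0,"ty": 0,"tz": 0,"ax": 0,"ay": 0,"az": 0,"claw": -1},
])

```text
time_s: 13.1
tcp_pos: [0.6192, 0.028, 0.1546]
eef_rot: [179.9, -0.0, -78.0]
contact_force: [-0.3, -0.6, -0.5]
gripper_width: 0.0462
```

Emit:
step_arm([
  {"tx": 1,"ty": 0,"tz": -15,"ax": 0,"ay": 0,"az": 0,"claw": -1},
  {"tx": 0,"ty": 0,"tz": -20,"ax": 0,"ay": 0,"az": 0,"claw": -1},
  {"tx": 0,"ty": 0,"tz": -20,"ax": 0,"ay": 0,"az": 0,"claw": -1},
  {"tx": 0,"ty": 0,"tz": -20,"ax": 0,"ay": 0,"az": 0,"claw": -1},
  {"tx": 0,"ty": 0,"tz": -10,"ax": 0,"ay": 0,"az": 0,"claw": -1},
  {"tx": 0,"ty": 0,"tz": -5,"ax": 0,"ay": 0,"az": 0,"claw": -1},
  {"tx": 0,"ty": 0,"tz": -3,"ax": 0,"ay": 0,"az": 0,"claw": -1},
  {"tx": 0,"ty": 0,"tz": -2,"ax": 0,"ay": 0,"az": 0,"claw": -1},
  {"tx": 0,"ty": 0,"tz": -1,"ax": 0,"ay": 0,"az": 0,"claw": -1},
  {"tx": 0,"ty": 0,"tz": -1,"ax": 0,"ay": 0,"az": 0,"claw": -1},
  {"tx": 0,"ty": 0,"tz": 0,"ax": 0,"ay": 0,"az": 0,"claw": -1},
  {"tx": 0,"ty": 0,"tz": 0,"ax": 0,"ay": 0,"az": 0,"claw": -1},
])

```text
time_s: 14.3
tcp_pos: [0.621, 0.0281, 0.0588]
eef_rot: [-180.0, 0.0, -78.0]
contact_force: [0.3, -0.1, -1.1]
gripper_width: 0.0465
```

Emit:
step_arm([
  {"tx": 0,"ty": 0,"tz": -0.5,"ax": 0,"ay": 0,"az": 0,"claw": -1},
  {"tx": 0,"ty": 0,"tz": 0,"ax": 0,"ay": 0,"az": 0,"claw": -1},
  {"tx": 0,"ty": 0,"tz": 0,"ax": 0,"ay": 0,"az": 0,"claw": -1},
])

```text
time_s: 14.6
tcp_pos: [0.621, 0.0281, 0.0582]
eef_rot: [-180.0, -0.0, -78.0]
contact_force: [1.0, -0.2, -1.1]
gripper_width: 0.0461
```

Emit:
step_arm([
  {"tx": 0,"ty": 0,"tz": -0.5,"ax": 0,"ay": 0,"az": 0,"claw": -1},
  {"tx": 0,"ty": 0,"tz": 0,"ax": 0,"ay": 0,"az": 0,"claw": -1},
  {"tx": 0,"ty": 0,"tz": 0,"ax": 0,"ay": 0,"az": 0,"claw": -1},
])

```text
time_s: 14.9
tcp_pos: [0.621, 0.0281, 0.0581]
eef_rot: [-180.0, -0.0, -78.0]
contact_force: [-2.0, -0.1, 6.1]
gripper_width: 0.0464
```

Emit:
step_arm([
  {"tx": 0,"ty": 0,"tz": 0,"ax": 0,"ay": 0,"az": 0,"claw": 0.15},
  {"tx": 0,"ty": 0,"tz": 0,"ax": 0,"ay": 0,"az": 0,"claw": 0.4},
  {"tx": 0,"ty": 0,"tz": 0,"ax": 0,"ay": 0,"az": 0,"claw": 0.7},
  {"tx": 0,"ty": 0,"tz": 0,"ax": 0,"ay": 0,"az": 0,"claw": 1},
  {"tx": 0,"ty": 0,"tz": 0,"ax": 0,"ay": 0,"az": 0,"claw": 1},
  {"tx": 0,"ty": 0,"tz": 0,"ax": 0,"ay": 0,"az": 0,"claw": 1},
  {"tx": 0,"ty": 0,"tz": 10,"ax": 0,"ay": 0,"az": 0,"claw": 1},
  {"tx": 0,"ty": 0,"tz": 20,"ax": 0,"ay": 0,"az": 0,"claw": 1},
  {"tx": 0,"ty": 0,"tz": 30,"ax": 0,"ay": 0,"az": 0,"claw": 1},
  {"tx": 0,"ty": 0,"tz": 30,"ax": 0,"ay": 0,"az": 0,"claw": 1},
  {"tx": 0,"ty": 0,"tz": 10,"ax": 0,"ay": 0,"az": 0,"claw": 1},
  {"tx": 0,"ty": 0,"tz": 0,"ax": 0,"ay": 0,"az": 0,"claw": 1},
])

```text
time_s: 16.1
tcp_pos: [0.622, 0.0285, 0.1602]
eef_rot: [-179.8, 0.0, -78.0]
contact_force: [0.2, -0.4, -1.0]
gripper_width: 0.0875
```

Emit:
step_arm([
  {"tx": -15,"ty": -20,"tz": 0,"ax": 0,"ay": 0,"az": 0,"claw": 1},
  {"tx": -25,"ty": -34,"tz": 0,"ax": 0,"ay": 0,"az": 0,"claw": 1},
  {"tx": -25,"ty": -34,"tz": 0,"ax": 0,"ay": 0,"az": 0,"claw": 1},
  {"tx": -25,"ty": -34,"tz": 0,"ax": 0,"ay": 0,"az": 0,"claw": 1},
  {"tx": -25,"ty": -34,"tz": 0,"ax": 0,"ay": 0,"az": 0,"claw": 1},
  {"tx": -25,"ty": -34,"tz": 0,"ax": 0,"ay": 0,"az": 0,"claw": 1},
  {"tx": -25,"ty": -34,"tz": 0,"ax": 0,"ay": 0,"az": 0,"claw": 1},
  {"tx": -25,"ty": -34,"tz": 0,"ax": 0,"ay": 0,"az": 0,"claw": 1},
  {"tx": -25,"ty": -34,"tz": 0,"ax": 0,"ay": 0,"az": 0,"claw": 1},
  {"tx": -25,"ty": -34,"tz": 0,"ax": 0,"ay": 0,"az": 0,"claw": 1},
  {"tx": -7,"ty": -7,"tz": 0,"ax": 0,"ay": 0,"az": 0,"claw": 1},
  {"tx": 0,"ty": 0,"tz": 0,"ax": 0,"ay": 0,"az": 0,"claw": 1},
])

```text
time_s: 17.3
tcp_pos: [0.3721, -0.3055, 0.1566]
eef_rot: [179.9, 0.1, -78.2]
contact_force: [0.0, -0.5, -0.4]
gripper_width: 0.0873
```

```bash
python3 - <<'E'
from h import *
c=optics.capture("scene"); cv2.imwrite("pics/s4.png",cv2.resize(c["image"][110:350,230:450],None,fx=2.4,fy=2.4)); s=r.get_state();print(s["tcp_pos"],s["gripper_width"],s["joints"])
E
```

```text
[ 0.37311438 -0.3049814   0.15683785] 0.08719683298647271 [-1.58198170e+01  6.98066616e+00 -3.01764998e+01 -1.72009790e-02
 -5.29125587e+01  2.77080995e+01]
```

View pics/s4.png

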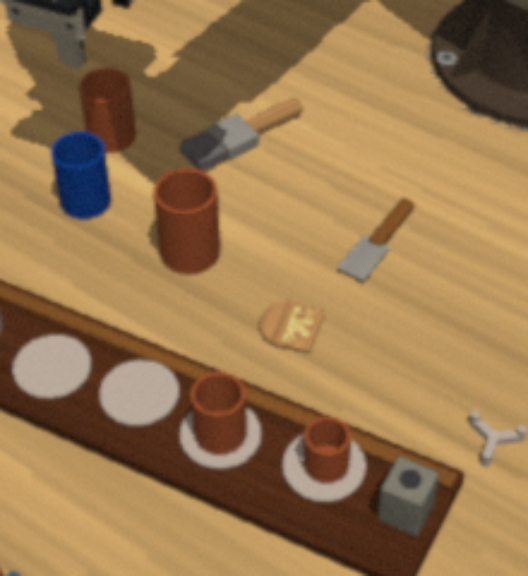

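Beakers 1 and 2 stand at (327,450) and (218,412) on their tiles. Beaker3 is at (107,110) under the gripper, with the blue one (82,175) clear of the finger. Descending.

Emit:
step_arm([
  {"tx": 0,"ty": 0,"tz": -20,"ax": 0,"ay": 0,"az": 0,"claw": 1},
  {"tx": 0,"ty": 0,"tz": -20,"ax": 0,"ay": 0,"az": 0,"claw": 1},
  {"tx": 0,"ty": 0,"tz": -20,"ax": 0,"ay": 0,"az": 0,"claw": 1},
  {"tx": 0,"ty": 0,"tz": -10,"ax": 0,"ay": 0,"az": 0,"claw": 1},
  {"tx": 0,"ty": 0,"tz": 0,"ax": 0,"ay": 0,"az": 0,"claw": 1},
])

```text
time_s: 17.85
tcp_pos: [0.3735, -0.3038, 0.0862]
eef_rot: [179.8, 0.1, -77.9]
contact_force: [-0.2, 0.2, 0.2]
gripper_width: 0.0874
```

Emit:
step_arm([
  {"tx": 0,"ty": 0,"tz": -20,"ax": 0,"ay": 0,"az": 0,"claw": 1},
  {"tx": 0,"ty": 0,"tz": -22,"ax": 0,"ay": 0,"az": 0,"claw": 1},
  {"tx": 0,"ty": 0,"tz": 0,"ax": 0,"ay": 0,"az": 0,"claw": 0.5},
  {"tx": 0,"ty": 0,"tz": 0,"ax": 0,"ay": 0,"az": 0,"claw": 0.3},
  {"tx": 0,"ty": 0,"tz": 0,"ax": 0,"ay": 0,"az": 0,"claw": 0.1},
  {"tx": 0,"ty": 0,"tz": 0,"ax": 0,"ay": 0,"az": 0,"claw": -0.2},
  {"tx": 0,"ty": 0,"tz": 0,"ax": 0,"ay": 0,"az": 0,"claw": -0.6},
  {"tx": 0,"ty": 0,"tz": 0,"ax": 0,"ay": 0,"az": 0,"claw": -1},
  {"tx": 0,"ty": 0,"tz": 0,"ax": 0,"ay": 0,"az": 0,"claw": -1},
  {"tx": 0,"ty": 0,"tz": 0,"ax": 0,"ay": 0,"az": 0,"claw": -1},
  {"tx": 0,"ty": 0,"tz": 0,"ax": 0,"ay": 0,"az": 0,"claw": -1},
])

```text
time_s: 18.95
tcp_pos: [0.3742, -0.305, 0.0463]
eef_rot: [-180.0, -0.0, -78.0]
contact_force: [-1.4, 1.8, 6.5]
gripper_width: 0.0515
```

Width 51.5 mm is a little low for a 53 mm beaker, so I look before lifting.

```bash
python3 - <<'E'
from h import *
c=optics.capture("scene"); t=optics.capture("top")
a=cv2.resize(c["image"][80:240,210:370],(480,480)); b=cv2.resize(t["image"][250:370,390:510],(300,480)[:1]*2) 
b=cv2.resize(b,(320,480)) if 0 else cv2.resize(t["image"][240:380,400:493],(319,480))
cv2.imwrite("pics/s5.png",np.hstack([a,b])); s=r.get_state();print(s["tcp_pos"],s["gripper_width"],s["contact_force"],s["moment"])
E
```

```text
[ 0.37418513 -0.30499264  0.04631452] 0.05185261956264918 [-1.41831544  1.81055338  7.25292201] [ 0.63846018  0.41745658 -0.01196855]
```

View pics/s5.png

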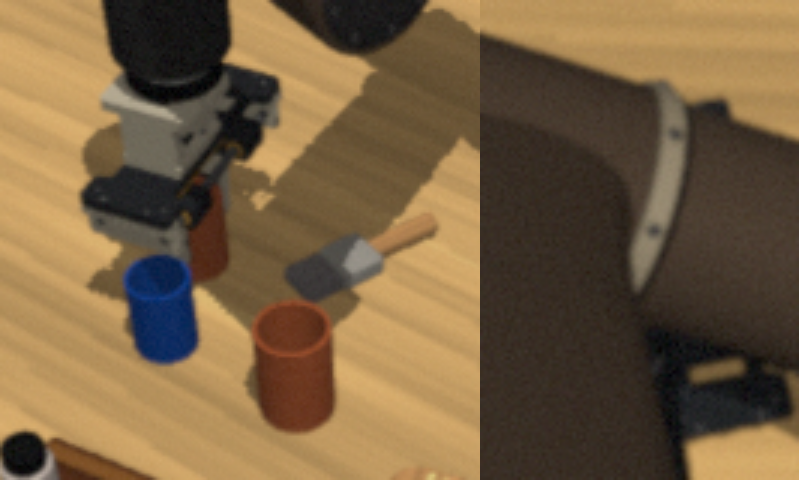

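The beaker is upright and hasn't been pushed sideways. The right edge is unchanged within about 1 px, so I lift slowly.

Emit:
step_arm([
  {"tx": 0,"ty": 0,"tz": 3,"ax": 0,"ay": 0,"az": 0,"claw": -1},
  {"tx": 0,"ty": 0,"tz": 5,"ax": 0,"ay": 0,"az": 0,"claw": -1},
  {"tx": 0,"ty": 0,"tz": 7,"ax": 0,"ay": 0,"az": 0,"claw": -1},
  {"tx": 0,"ty": 0,"tz": 0,"ax": 0,"ay": 0,"az": 0,"claw": -1},
  {"tx": 0,"ty": 0,"tz": 0,"ax": 0,"ay": 0,"az": 0,"claw": -1},
])

```text
time_s: 19.55
tcp_pos: [0.3741, -0.3049, 0.0609]
eef_rot: [-180.0, -0.0, -78.0]
contact_force: [-0.0, 0.1, -0.6]
gripper_width: 0.052
```

```bash
python3 - <<'E'
from h import *
for k in range(3):
  c=optics.capture("scene");s=r.get_state();print(s["gripper_width"],s["contact_force"].round(2),s["moment"].round(3))
a=cv2.resize(c["image"][100:200,230:330],(600,600),interpolation=cv2.INTER_CUBIC)
cv2.imwrite("pics/s6.png",a)
E
```

```text
0.05190170441395035 [-0.33 -0.14 -1.19] [ 0.124 -0.016 -0.008]
0.05140528816776671 [-0.35 -0.64 -0.5 ] [ 0.105 -0.019 -0.024]
0.05118513241792777 [-0.45  0.26 -1.34] [ 0.14  -0.011  0.   ]
```

View pics/s6.png

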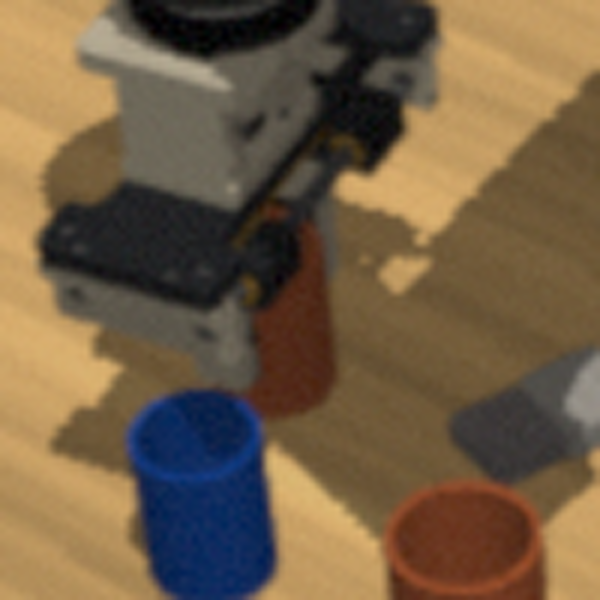

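Does the beaker sit where the TCP says? I check its right silhouette against the prediction.

```bash
python3 - <<'E'
from h import *
c=optics.capture("scene");s=r.get_state();R=np.array(c["R"]);t=np.array(c["t"]).ravel()
K=np.array([[c["fx"],0,c["cx"]],[0,c["fy"],c["cy"]],[0,0,1.]])
pr=lambda X:cv2.projectPoints(np.array([X],float),cv2.Rodrigues(R)[0],t,K,np.array(c["distortion"],float))[0].ravel()
p=s["tcp_pos"];print(p,s["gripper_width"]); b=p[2]-.0463
ct=pr([p[0],p[1],b]);
for z in (b,b+.02,b+.04,b+.06):
    cs=np.array([pr([p[0]+.0265*np.cos(a),p[1]+.0265*np.sin(a),z]) for a in np.linspace(0,6.28,60)])
    i=cs[:,0].argmax();j=cs[:,1].argmax();print("z",round(z,3),"pred right",cs[i].round(1),"pred bottom",cs[j].round(1))
hsv=cv2.cvtColor(c["image"],cv2.COLOR_BGR2HSV)
m=((hsv[...,0]<11)|(hsv[...,0]>174))&(hsv[...,1]>120)
for v in range(136,174,3):
    u=np.where(m[v,255:300])[0]+255; print(v,u.min() if len(u) else None,u.max() if len(u) else None)
P=cloud(c);mm=np.zeros_like(m);mm[136:168,255:300]=m[136:168,255:300];q=P[cv2.erode(mm.astype(np.uint8),np.ones((3,3)))>0];q=q[q[:,2]<.2]
print(len(q),q.min(0),q.max(0))
A=q[(q[:,2]>.02)]
for lo in(.02,.035,.05,.065):
    a=A[(A[:,2]>lo)&(A[:,2]<lo+.015)]
    if len(a)>5: print(lo,len(a),a.mean(0).round(4))
E
```

```text
[ 0.37370146 -0.30479134  0.06035881] 0.05164765530698649
z 0.014 pred right [285.9 162.2] pred bottom [274.7 169.7]
z 0.034 pred right [285.2 156.2] pred bottom [273.9 163.8]
z 0.054 pred right [284.5 150.1] pred bottom [273.1 157.6]
z 0.074 pred right [283.8 143.8] pred bottom [272.2 151.4]
136 275 276
139 280 282
142 279 283
145 280 283
148 277 283
151 273 283
154 273 284
157 274 284
160 274 285
163 273 284
166 272 281
169 None None
172 None None
54 [ 0.36869818 -0.28968982  0.02045447] [ 0.39678322 -0.27696677  0.07586742]
0.02 11 [ 0.3875 -0.2847  0.0269]
0.035 16 [ 0.3839 -0.2824  0.0425]
0.05 16 [ 0.3791 -0.2813  0.0597]
0.065 11 [ 0.3826 -0.282   0.0695]
```

The prediction matches within about 1 px, so the beaker is centred and upright. I carry it on to tile 3.

Emit:
step_arm([
  {"tx": 0,"ty": 0,"tz": 10,"ax": 0,"ay": 0,"az": 0,"claw": -1},
  {"tx": 0,"ty": 0,"tz": 20,"ax": 0,"ay": 0,"az": 0,"claw": -1},
  {"tx": 0,"ty": 0,"tz": 25,"ax": 0,"ay": 0,"az": 0,"claw": -1},
  {"tx": 0,"ty": 0,"tz": 25,"ax": 0,"ay": 0,"az": 0,"claw": -1},
  {"tx": 0,"ty": 0,"tz": 15,"ax": 0,"ay": 0,"az": 0,"claw": -1},
  {"tx": 0,"ty": 0,"tz": 10,"ax": 0,"ay": 0,"az": 0,"claw": -1},
  {"tx": 0,"ty": 0,"tz": 0,"ax": 0,"ay": 0,"az": 0,"claw": -1},
])

```text
time_s: 20.45
tcp_pos: [0.3746, -0.3051, 0.1671]
eef_rot: [-179.9, -0.1, -78.0]
contact_force: [-0.5, 0.1, -1.6]
gripper_width: 0.0515
```

Emit:
step_arm([
  {"tx": 10,"ty": 10,"tz": 0,"ax": 0,"ay": 0,"az": 0,"claw": -1},
  {"tx": 18,"ty": 18,"tz": 0,"ax": 0,"ay": 0,"az": 0,"claw": -1},
  {"tx": 25,"ty": 25,"tz": 0,"ax": 0,"ay": 0,"az": 0,"claw": -1},
  {"tx": 25,"ty": 25,"tz": 0,"ax": 0,"ay": 0,"az": 0,"claw": -1},
  {"tx": 25,"ty": 25,"tz": 0,"ax": 0,"ay": 0,"az": 0,"claw": -1},
  {"tx": 25,"ty": 25,"tz": 0,"ax": 0,"ay": 0,"az": 0,"claw": -1},
  {"tx": 25,"ty": 25,"tz": 0,"ax": 0,"ay": 0,"az": 0,"claw": -1},
  {"tx": 25,"ty": 25,"tz": 0,"ax": 0,"ay": 0,"az": 0,"claw": -1},
  {"tx": 25,"ty": 25,"tz": 0,"ax": 0,"ay": 0,"az": 0,"claw": -1},
  {"tx": 25,"ty": 25,"tz": 0,"ax": 0,"ay": 0,"az": 0,"claw": -1},
  {"tx": 15,"ty": 13,"tz": 0,"ax": 0,"ay": 0,"az": 0,"claw": -1},
  {"tx": 10,"ty": 7,"tz": 0,"ax": 0,"ay": 0,"az": 0,"claw": -1},
])

```text
time_s: 21.65
tcp_pos: [0.6275, -0.0548, 0.1637]
eef_rot: [179.9, 0.0, -77.9]
contact_force: [-0.9, -0.4, -0.7]
gripper_width: 0.0517
```

Emit:
step_arm([
  {"tx": 0,"ty": 0,"tz": 0,"ax": 0,"ay": 0,"az": 0,"claw": -1},
  {"tx": 0,"ty": 0,"tz": 0,"ax": 0,"ay": 0,"az": 0,"claw": -1},
  {"tx": 0,"ty": 0,"tz": -15,"ax": 0,"ay": 0,"az": 0,"claw": -1},
  {"tx": 0,"ty": 0,"tz": -20,"ax": 0,"ay": 0,"az": 0,"claw": -1},
  {"tx": 0,"ty": 0,"tz": -15,"ax": 0,"ay": 0,"az": 0,"claw": -1},
  {"tx": 0,"ty": 0,"tz": 0,"ax": 0,"ay": 0,"az": 0,"claw": -1},
  {"tx": 0,"ty": 0,"tz": 0,"ax": 0,"ay": 0,"az": 0,"claw": -1},
])

```text
time_s: 22.35
tcp_pos: [0.6265, -0.0576, 0.116]
eef_rot: [180.0, -0.0, -78.0]
contact_force: [0.6, -0.8, -1.2]
gripper_width: 0.0518
```

Emit:
step_arm([
  {"tx": 0,"ty": 1,"tz": -15,"ax": 0,"ay": 0,"az": 0,"claw": -1},
  {"tx": 0,"ty": 0,"tz": -15,"ax": 0,"ay": 0,"az": 0,"claw": -1},
  {"tx": 0,"ty": 0,"tz": -8,"ax": 0,"ay": 0,"az": 0,"claw": -1},
  {"tx": 0,"ty": 0,"tz": -4,"ax": 0,"ay": 0,"az": 0,"claw": -1},
  {"tx": 0,"ty": 0,"tz": -2,"ax": 0,"ay": 0,"az": 0,"claw": -1},
  {"tx": 0,"ty": 0,"tz": -1,"ax": 0,"ay": 0,"az": 0,"claw": -1},
  {"tx": 0,"ty": 0,"tz": -1,"ax": 0,"ay": 0,"az": 0,"claw": -1},
  {"tx": 0,"ty": 0,"tz": 0,"ax": 0,"ay": 0,"az": 0,"claw": -1},
  {"tx": 0,"ty": 0,"tz": 0,"ax": 0,"ay": 0,"az": 0,"claw": -1},
])

```text
time_s: 23.25
tcp_pos: [0.627, -0.0558, 0.0698]
eef_rot: [-180.0, -0.0, -78.0]
contact_force: [-0.1, -0.5, -1.0]
gripper_width: 0.0518
```

Emit:
step_arm([
  {"tx": 0,"ty": 0,"tz": -0.7,"ax": 0,"ay": 0,"az": 0,"claw": -1},
  {"tx": 0,"ty": 0,"tz": 0,"ax": 0,"ay": 0,"az": 0,"claw": -1},
  {"tx": 0,"ty": 0,"tz": 0,"ax": 0,"ay": 0,"az": 0,"claw": -1},
])

```text
time_s: 23.55
tcp_pos: [0.6269, -0.0558, 0.0689]
eef_rot: [180.0, -0.0, -78.0]
contact_force: [0.7, 0.1, -0.6]
gripper_width: 0.0519
```

Emit:
step_arm([
  {"tx": 0,"ty": 0,"tz": -0.7,"ax": 0,"ay": 0,"az": 0,"claw": -1},
  {"tx": 0,"ty": 0,"tz": 0,"ax": 0,"ay": 0,"az": 0,"claw": -1},
  {"tx": 0,"ty": 0,"tz": 0,"ax": 0,"ay": 0,"az": 0,"claw": -1},
])

```text
time_s: 23.85
tcp_pos: [0.627, -0.0558, 0.0684]
eef_rot: [-180.0, -0.0, -78.0]
contact_force: [-0.9, 1.4, 2.6]
gripper_width: 0.0515
```

Emit:
step_arm([
  {"tx": 0,"ty": 0,"tz": 0,"ax": 0,"ay": 0,"az": 0,"claw": 0.3},
  {"tx": 0,"ty": 0,"tz": 0,"ax": 0,"ay": 0,"az": 0,"claw": 0.5},
  {"tx": 0,"ty": 0,"tz": 0,"ax": 0,"ay": 0,"az": 0,"claw": 0.8},
  {"tx": 0,"ty": 0,"tz": 0,"ax": 0,"ay": 0,"az": 0,"claw": 1},
  {"tx": 0,"ty": 0,"tz": 0,"ax": 0,"ay": 0,"az": 0,"claw": 1},
  {"tx": 0,"ty": 0,"tz": 0,"ax": 0,"ay": 0,"az": 0,"claw": 1},
  {"tx": 0,"ty": 0,"tz": 10,"ax": 0,"ay": 0,"az": 0,"claw": 1},
  {"tx": 0,"ty": 0,"tz": 20,"ax": 0,"ay": 0,"az": 0,"claw": 1},
  {"tx": 0,"ty": 0,"tz": 30,"ax": 0,"ay": 0,"az": 0,"claw": 1},
  {"tx": 0,"ty": 0,"tz": 30,"ax": 0,"ay": 0,"az": 0,"claw": 1},
  {"tx": 0,"ty": 0,"tz": 10,"ax": 0,"ay": 0,"az": 0,"claw": 1},
  {"tx": 0,"ty": 0,"tz": 0,"ax": 0,"ay": 0,"az": 0,"claw": 1},
])

```text
time_s: 25.05
tcp_pos: [0.628, -0.0557, 0.1708]
eef_rot: [-179.8, -0.0, -78.0]
contact_force: [0.1, -0.9, 0.2]
gripper_width: 0.0876
```

Emit:
step_arm([
  {"tx": -20,"ty": -9,"tz": 0,"ax": 0,"ay": 0,"az": 0,"claw": 1},
  {"tx": -30,"ty": -14,"tz": 0,"ax": 0,"ay": 0,"az": 0,"claw": 1},
  {"tx": -30,"ty": -14,"tz": 0,"ax": 0,"ay": 0,"az": 0,"claw": 1},
  {"tx": -30,"ty": -14,"tz": 0,"ax": 0,"ay": 0,"az": 0,"claw": 1},
  {"tx": -30,"ty": -14,"tz": 0,"ax": 0,"ay": 0,"az": 0,"claw": 1},
  {"tx": -20,"ty": -9,"tz": 0,"ax": 0,"ay": 0,"az": 0,"claw": 1},
  {"tx": -11,"ty": -5,"tz": 0,"ax": 0,"ay": 0,"az": 0,"claw": 1},
  {"tx": 0,"ty": 0,"tz": 0,"ax": 0,"ay": 0,"az": 0,"claw": 1},
  {"tx": 0,"ty": 0,"tz": 0,"ax": 0,"ay": 0,"az": 0,"claw": 1},
])

```text
time_s: 25.95
tcp_pos: [0.4565, -0.1347, 0.1681]
eef_rot: [-180.0, -0.0, -78.0]
contact_force: [-0.4, 0.1, -0.4]
gripper_width: 0.0875
```

```bash
python3 - <<'E'
from h import *
c=optics.capture("scene"); cv2.imwrite("pics/s7.png",cv2.resize(c["image"][110:350,190:430],None,fx=2.4,fy=2.4)); s=r.get_state();print(s["tcp_pos"],s["gripper_width"])
E
```

```text
[ 0.45671856 -0.13462773  0.16801551] 0.08770495574124418
```

View pics/s7.png

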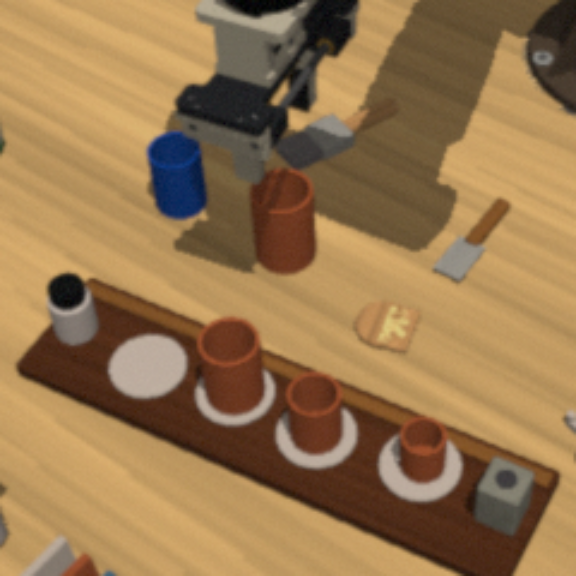

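Three beakers stand on their tiles at (233,365), (315,412) and (423,450). Beaker4 is at (285,220) under the gripper.

Emit:
step_arm([
  {"tx": -1,"ty": 0,"tz": -20,"ax": 0,"ay": 0,"az": 0,"claw": 1},
  {"tx": 0,"ty": 0,"tz": -20,"ax": 0,"ay": 0,"az": 0,"claw": 1},
  {"tx": 0,"ty": 0,"tz": -20,"ax": 0,"ay": 0,"az": 0,"claw": 1},
  {"tx": 0,"ty": 0,"tz": -20,"ax": 0,"ay": 0,"az": 0,"claw": 1},
  {"tx": 0,"ty": 0,"tz": -20,"ax": 0,"ay": 0,"az": 0,"claw": 1},
  {"tx": 0,"ty": 0,"tz": -13,"ax": 0,"ay": 0,"az": 0,"claw": 1},
  {"tx": 0,"ty": 0,"tz": 0,"ax": 0,"ay": 0,"az": 0,"claw": 0.6},
  {"tx": 0,"ty": 0,"tz": 0,"ax": 0,"ay": 0,"az": 0,"claw": 0.4},
  {"tx": 0,"ty": 0,"tz": 0,"ax": 0,"ay": 0,"az": 0,"claw": 0.2},
  {"tx": 0,"ty": 0,"tz": 0,"ax": 0,"ay": 0,"az": 0,"claw": -0.2},
  {"tx": 0,"ty": 0,"tz": 0,"ax": 0,"ay": 0,"az": 0,"claw": -0.6},
  {"tx": 0,"ty": 0,"tz": 0,"ax": 0,"ay": 0,"az": 0,"claw": -1},
])

```text
time_s: 27.2
tcp_pos: [0.4556, -0.1347, 0.0559]
eef_rot: [-179.9, -0.0, -78.0]
contact_force: [0.5, 1.0, 4.2]
gripper_width: 0.0605
```

Emit:
step_arm([
  {"tx": 0,"ty": 0,"tz": 0,"ax": 0,"ay": 0,"az": 0,"claw": -1},
  {"tx": 0,"ty": 0,"tz": 0,"ax": 0,"ay": 0,"az": 0,"claw": -1},
  {"tx": 0,"ty": 0,"tz": 0,"ax": 0,"ay": 0,"az": 0,"claw": -1},
  {"tx": 0,"ty": 0,"tz": 0,"ax": 0,"ay": 0,"az": 0,"claw": -1},
])

```text
time_s: 27.6
tcp_pos: [0.4556, -0.1348, 0.0558]
eef_rot: [-179.9, -0.0, -78.0]
contact_force: [-0.8, 1.0, 6.5]
gripper_width: 0.0604
```

Emit:
step_arm([
  {"tx": 0,"ty": 0,"tz": 5,"ax": 0,"ay": 0,"az": 0,"claw": -1},
  {"tx": 0,"ty": 0,"tz": 10,"ax": 0,"ay": 0,"az": 0,"claw": -1},
  {"tx": 0,"ty": 0,"tz": 20,"ax": 0,"ay": 0,"az": 0,"claw": -1},
  {"tx": 0,"ty": 0,"tz": 25,"ax": 0,"ay": 0,"az": 0,"claw": -1},
  {"tx": 0,"ty": 0,"tz": 25,"ax": 0,"ay": 0,"az": 0,"claw": -1},
  {"tx": 0,"ty": 0,"tz": 20,"ax": 0,"ay": 0,"az": 0,"claw": -1},
  {"tx": 0,"ty": 0,"tz": 10,"ax": 0,"ay": 0,"az": 0,"claw": -1},
  {"tx": 0,"ty": 0,"tz": 5,"ax": 0,"ay": 0,"az": 0,"claw": -1},
  {"tx": 0,"ty": 0,"tz": 0,"ax": 0,"ay": 0,"az": 0,"claw": -1},
])

```text
time_s: 28.5
tcp_pos: [0.4547, -0.1348, 0.1753]
eef_rot: [-180.0, 0.0, -78.0]
contact_force: [0.1, -0.4, -1.4]
gripper_width: 0.0603
```

Emit:
step_arm([
  {"tx": 10,"ty": 0,"tz": 0,"ax": 0,"ay": 0,"az": 0,"claw": -1},
  {"tx": 20,"ty": 0,"tz": 0,"ax": 0,"ay": 0,"az": 0,"claw": -1},
  {"tx": 25,"ty": -1,"tz": 0,"ax": 0,"ay": 0,"az": 0,"claw": -1},
  {"tx": 25,"ty": 0,"tz": 0,"ax": 0,"ay": 0,"az": 0,"claw": -1},
  {"tx": 25,"ty": -1,"tz": 0,"ax": 0,"ay": 0,"az": 0,"claw": -1},
  {"tx": 25,"ty": 0,"tz": 0,"ax": 0,"ay": 0,"az": 0,"claw": -1},
  {"tx": 25,"ty": -1,"tz": 0,"ax": 0,"ay": 0,"az": 0,"claw": -1},
  {"tx": 20,"ty": 0,"tz": 0,"ax": 0,"ay": 0,"az": 0,"claw": -1},
  {"tx": 14,"ty": 0,"tz": 0,"ax": 0,"ay": 0,"az": 0,"claw": -1},
  {"tx": 5,"ty": 0,"tz": 0,"ax": 0,"ay": 0,"az": 0,"claw": -1},
  {"tx": 0,"ty": 0,"tz": 0,"ax": 0,"ay": 0,"az": 0,"claw": -1},
  {"tx": 0,"ty": 0,"tz": 0,"ax": 0,"ay": 0,"az": 0,"claw": -1},
])

```text
time_s: 29.7
tcp_pos: [0.6482, -0.1379, 0.1743]
eef_rot: [179.9, 0.0, -78.0]
contact_force: [-1.0, 0.4, -2.5]
gripper_width: 0.0601
```

Emit:
step_arm([
  {"tx": 0,"ty": 0,"tz": -15,"ax": 0,"ay": 0,"az": 0,"claw": -1},
  {"tx": 0,"ty": 0,"tz": -20,"ax": 0,"ay": 0,"az": 0,"claw": -1},
  {"tx": 0,"ty": 0,"tz": -15,"ax": 0,"ay": 0,"az": 0,"claw": -1},
  {"tx": 0,"ty": 0,"tz": 0,"ax": 0,"ay": 0,"az": 0,"claw": -1},
  {"tx": 0,"ty": 0,"tz": 0,"ax": 0,"ay": 0,"az": 0,"claw": -1},
])

```text
time_s: 30.2
tcp_pos: [0.6488, -0.1379, 0.1254]
eef_rot: [180.0, -0.0, -78.0]
contact_force: [0.6, -0.5, -1.1]
gripper_width: 0.0602
```

Height .1254 → .078. Lower 46, then in small steps.

Emit:
step_arm([
  {"tx": 1,"ty": 0,"tz": -15,"ax": 0,"ay": 0,"az": 0,"claw": -1},
  {"tx": 0,"ty": 0,"tz": -15,"ax": 0,"ay": 0,"az": 0,"claw": -1},
  {"tx": 0,"ty": 0,"tz": -8,"ax": 0,"ay": 0,"az": 0,"claw": -1},
  {"tx": 0,"ty": 0,"tz": -4,"ax": 0,"ay": 0,"az": 0,"claw": -1},
  {"tx": 0,"ty": 0,"tz": -2,"ax": 0,"ay": 0,"az": 0,"claw": -1},
  {"tx": 0,"ty": 0,"tz": -1,"ax": 0,"ay": 0,"az": 0,"claw": -1},
  {"tx": 0,"ty": 0,"tz": -1,"ax": 0,"ay": 0,"az": 0,"claw": -1},
  {"tx": 0,"ty": 0,"tz": 0,"ax": 0,"ay": 0,"az": 0,"claw": -1},
  {"tx": 0,"ty": 0,"tz": 0,"ax": 0,"ay": 0,"az": 0,"claw": -1},
])

```text
time_s: 31.1
tcp_pos: [0.6501, -0.1378, 0.0795]
eef_rot: [-180.0, -0.0, -78.0]
contact_force: [-0.3, 0.7, -1.9]
gripper_width: 0.0604
```

Emit:
step_arm([
  {"tx": 0,"ty": 0,"tz": -0.7,"ax": 0,"ay": 0,"az": 0,"claw": -1},
  {"tx": 0,"ty": 0,"tz": 0,"ax": 0,"ay": 0,"az": 0,"claw": -1},
  {"tx": 0,"ty": 0,"tz": 0,"ax": 0,"ay": 0,"az": 0,"claw": -1},
])

```text
time_s: 31.4
tcp_pos: [0.6499, -0.1378, 0.0785]
eef_rot: [-180.0, -0.0, -78.0]
contact_force: [0.5, -0.7, -1.7]
gripper_width: 0.0599
```

Emit:
step_arm([
  {"tx": 0,"ty": 0,"tz": -0.7,"ax": 0,"ay": 0,"az": 0,"claw": -1},
  {"tx": 0,"ty": 0,"tz": 0,"ax": 0,"ay": 0,"az": 0,"claw": -1},
  {"tx": 0,"ty": 0,"tz": 0,"ax": 0,"ay": 0,"az": 0,"claw": -1},
])

```text
time_s: 31.7
tcp_pos: [0.65, -0.1378, 0.078]
eef_rot: [-180.0, -0.0, -78.0]
contact_force: [-0.3, -0.9, 0.3]
gripper_width: 0.0599
```

Emit:
step_arm([
  {"tx": 0,"ty": 0,"tz": -0.2,"ax": 0,"ay": 0,"az": 0,"claw": -1},
  {"tx": 0,"ty": 0,"tz": 0,"ax": 0,"ay": 0,"az": 0,"claw": 0.4},
  {"tx": 0,"ty": 0,"tz": 0,"ax": 0,"ay": 0,"az": 0,"claw": 0.6},
  {"tx": 0,"ty": 0,"tz": 0,"ax": 0,"ay": 0,"az": 0,"claw": 0.8},
  {"tx": 0,"ty": 0,"tz": 0,"ax": 0,"ay": 0,"az": 0,"claw": 1},
  {"tx": 0,"ty": 0,"tz": 0,"ax": 0,"ay": 0,"az": 0,"claw": 1},
  {"tx": 0,"ty": 0,"tz": 0,"ax": 0,"ay": 0,"az": 0,"claw": 1},
  {"tx": 0,"ty": 0,"tz": 10,"ax": 0,"ay": 0,"az": 0,"claw": 1},
  {"tx": 0,"ty": 0,"tz": 20,"ax": 0,"ay": 0,"az": 0,"claw": 1},
  {"tx": 0,"ty": 0,"tz": 30,"ax": 0,"ay": 0,"az": 0,"claw": 1},
  {"tx": 0,"ty": 0,"tz": 40,"ax": 0,"ay": 0,"az": 0,"claw": 1},
  {"tx": 0,"ty": 0,"tz": 40,"ax": 0,"ay": 0,"az": 0,"claw": 1},
])

```text
time_s: 32.9
tcp_pos: [0.6496, -0.1379, 0.2196]
eef_rot: [180.0, -0.0, -78.0]
contact_force: [1.1, 0.1, -0.8]
gripper_width: 0.0873
```

Emit:
step_arm([
  {"tx": -20,"ty": -10,"tz": 0,"ax": 0,"ay": 0,"az": 0,"claw": 1},
  {"tx": -25,"ty": -30,"tz": 0,"ax": 0,"ay": 0,"az": 0,"claw": 1},
  {"tx": -25,"ty": -30,"tz": 0,"ax": 0,"ay": 0,"az": 0,"claw": 1},
  {"tx": -25,"ty": -30,"tz": 0,"ax": 0,"ay": 0,"az": 0,"claw": 1},
  {"tx": -25,"ty": -30,"tz": 0,"ax": 0,"ay": 0,"az": 0,"claw": 1},
  {"tx": -25,"ty": -30,"tz": 0,"ax": 0,"ay": 0,"az": 0,"claw": 1},
  {"tx": -25,"ty": -30,"tz": 0,"ax": 0,"ay": 0,"az": 0,"claw": 1},
  {"tx": -25,"ty": -30,"tz": 0,"ax": 0,"ay": 0,"az": 0,"claw": 1},
  {"tx": -10,"ty": -10,"tz": 0,"ax": 0,"ay": 0,"az": 0,"claw": 1},
  {"tx": 0,"ty": 0,"tz": 0,"ax": 0,"ay": 0,"az": 0,"claw": 1},
  {"tx": 0,"ty": 0,"tz": 0,"ax": 0,"ay": 0,"az": 0,"claw": 1},
])

```text
time_s: 34.0
tcp_pos: [0.4451, -0.3679, 0.2181]
eef_rot: [-180.0, -0.0, -78.0]
contact_force: [-0.2, 0.0, -0.6]
gripper_width: 0.0877
```

```bash
python3 - <<'E'
from h import *
from m import circ
H=[.044,.058,.072,.086]; T=[(.595,.118),(.620,.028),(.6265,-.0565),(.6495,-.138)]
for n in("top","scene"):
    c=optics.capture(n); P=cloud(c); hsv=cv2.cvtColor(c["image"],cv2.COLOR_BGR2HSV)
    m=((hsv[...,0]<12)|(hsv[...,0]>172))&(hsv[...,1]>110)
    for i,(x,y) in enumerate(T):
        z=.022+H[i]; k=m&(abs(P[...,2]-z)<.006)&(np.hypot(P[...,0]-x,P[...,1]-y)<.045)
        q=P[k][:,:2].astype(np.float32)
        if len(q)<8: print(n,i+1,"hidden");continue
        ce,rd=cv2.minEnclosingCircle(q); print(n,i+1,len(q),"centre err mm",((np.array(ce)-[x,y])*1e3).round(1),"fit",((circ(q)[0]-[x,y])*1e3).round(1),"dia",round(2e3*rd,1))
    cv2.imwrite(f"pics/f_{n}.png",cv2.resize(c["image"][170:360,170:450] if n=="scene" else c["image"][150:260,200:440],None,fx=2.5,fy=2.5))
print(r.get_state()["tcp_pos"])
E
```

```text
top 1 75 centre err mm [-2.8  0.4] fit [-2.7  0. ] dia 37.9
top 2 116 centre err mm [-0.5 -0.3] fit [-1.2 -0.4] dia 46.2
top 3 149 centre err mm [-1.5 -0.8] fit [-1.5 -0.2] dia 53.7
top 4 180 centre err mm [-1.1 -1. ] fit [-1.6 -0.6] dia 60.4
scene 1 129 centre err mm [0.2 0. ] fit [0.2 1.4] dia 41.8
scene 2 148 centre err mm [0.4 0.7] fit [1.6 0.5] dia 49.4
scene 3 172 centre err mm [0.1 0.9] fit [1.4 1.1] dia 55.9
scene 4 191 centre err mm [1.  0.6] fit [1.4 0.5] dia 61.7
[ 0.44561733 -0.36727906  0.2178462 ]
```

View pics/f_scene.png

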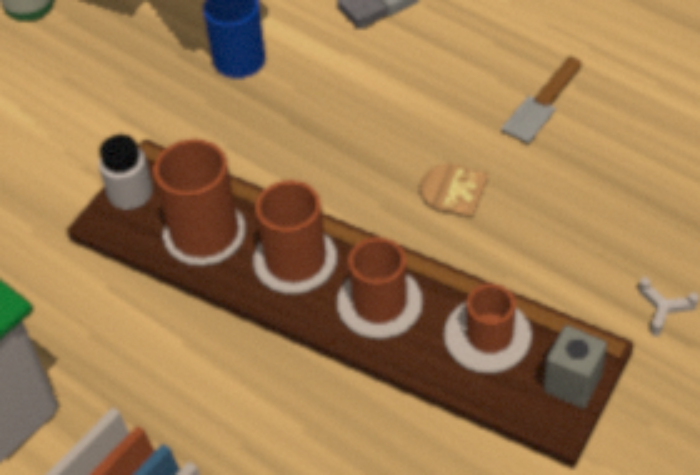

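View pics/f_top.png

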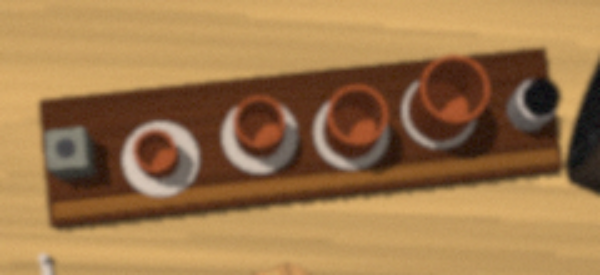

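All four stand upright and in order. Top crop: prop (68,150), then beakers at (157,152), (258,122), (358,115) and (455,88). Both cameras put each within about 3 mm of its tile centre, so I hand the job in.

```bash
python3 -c "
from plant import r
print(r.close_job())"
```

```text
the job is handed in; nothing more can be done
None
```

The four beakers stand on the white tiles in order of size, smallest next to the grey kiln prop and largest at the far end by the jar. I handed the job in soon after the last reading, at about 34 s. The system reports no verdict.

- **Placing:** each beaker was gripped from outside at 15 N with the jaws across the row. It was lowered in small steps until the tile took its weight, then released.
- **Last checks:** both cameras put every beaker within about 3 mm of its tile centre (12 mm allowed). In the pictures all four look upright. The gripper was clear of everything, and the blue look-alike was not touched.
- **Disagreements:** the two cameras differ from each other by 2–3 mm. While gripping beaker3 the finger opening read about 51.7 mm rather than 53 mm. I checked its outline against the gripper position before carrying it; it matched within about 1 px, so I went on.

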